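# Take the blow tube off the charcoal blower and put it away

### The arm

A 7-joint arm with a two-finger parallel gripper is mounted at the origin on the work surface. World frame = base frame: x ahead of the robot, y to its left, z up, the work surface at z = 0. Lengths are in m, angles in rad, forces in N, time in s.
With the tool pointing down it reaches from about 0.4 to 0.85 m from the base axis. Payload 6.9 kg.
Tool frame: the origin (TCP) lies at the very end of the fingers, on their centre line; the grasp point (between the pads) lies 19 mm behind it; z points along the fingers, y is the line along which they close (so a half turn about z gives the same grasp; the last joint's range is limited). The gripper opens to 85 mm and grips with 20 to 120 N. Pads are 22 mm wide; open, the fingers measure 114 mm over their backs; the gripper's body (76 mm by 85 mm) begins 54 mm behind the grasp point. The pads swing forward as they close: fully open they stand 13 mm farther back than shut.
Start: joints at [1.3, 0.507, -0.238, 1.5, 0.126, 1.149, -0.155], TCP at [0.23, -0.581, 0.231] pointing down, gripper open.
Joint ranges: [-3.08, 3.08], [-0.24, 2.05], [-1.43, 1.35], [0, 2.5], [-1.52, 4.66], [0.17, 1.96], [-2.89, 2.89]. Speed limits (rad/s): [2.39, 2.39, 3.14, 3.14, 3.14, 3.14, 3.14].

### API

Orientations are given as a unit quaternion [x, y, z, w].
In Python, from cell import manip gives the robot as it stands. The module is installed in compiled form; this text tells all that it offers.
- The arm moves only by the shell command python3 -m jog 'ROWS' [FORCE]. ROWS is JSON, a list of rows, each a list of 5 numbers: the shift along the tool's x, y, z in cm, then the turn about the tool's z in rad, then the finger opening in cm, from 0 to 8.54. A call has 1 to 10 rows; each row shifts and turns the commanded pose from where the row before left it, along the tool's axes as they then stand; what a row does not reach is not made up. A row lasts 1/10 s, in which the tool goes at most 50 mm and 8.59 degrees, less where a joint would pass 70% of its speed; a pose out of reach is approached as far as the arm can. A call is refused whole if a number of a shift passes 5 or a number of a turn 0.15, either way. A call with a gripper value outside its range is refused whole. The fingers move at their own pace and stop on an object; FORCE is the grip in N (left out, the last holds). Time passes only in rows, so rows that do not move let the fingers close. It gives the time, the measured TCP pose, the force and the opening at its end, in the units of the state.
- manip.state(): the state, without advancing time (a new reading comes with each control period).
- manip.read_camera(name): name is "side" or "top"; returns (picture, depth): 400x640x3 uint8, red, green, blue; 400x640 float32, m along the optical axis (not along the pixel's ray), 0 where there is no reading.
- manip.get_calibration(name): a dict with "mtx" (3x3 intrinsics, pixels), "extrinsics" (4x4, takes a point from camera to world coordinates). Camera axes: x right, y down, z forward; pixel columns grow to the right and rows downward; lengths in m; the calibration is good to about 2 mm. A picture is of the moment at which its call begins. get_calibration takes no time and is no camera call.
- manip.sign_off(): hands the job in, once; it reports no verdict.
Trained networks look in the newest picture that a camera, given by its name, has taken for a name from the list of things; names that differ only in an ending like _2 or _b are one class to them, and where a whole thing is asked for, a point or a joint stands for the part that bears it (a point fixed in the world has none). Each returns a list of dicts, best first, with "confidence" (0 to 1); they miss things now and then, are a little off and sometimes report something else, mostly with a low value. They report only what shows in the picture. A call takes as long as a camera call. They do not tell look-alikes from the thing itself.
- manip.boxes_of(camera, name): "position" ([row, column] in pixels, amid what is visible of it).
- manip.silhouettes(camera, name): "mask" (400x640 bool, what is visible of it) and "position" ([row, column] in pixels, amid what is visible of it).
- manip.mark_of(camera, name): "position" ([row, column] in pixels: a listed point, or the origin of a listed thing).
The state is a dict: "time_s": time; "q": joint angles; "joint_vel": joint speeds; "tau": joint torques, N m; "tcp_pos": TCP position; "tool_rot": TCP orientation; "contact_force": force on the tool from outside, world axes, zero at the start; "torque": the same for the moment, N m; "finger_gap": opening from 0.0 (shut) to 1.0 (fully open).
Only numpy, scipy, OpenCV 4.12 (cv2) and the standard library are available. Lean on these libraries where they do the work, as an engineer would, in place of code of your own. Each camera call takes 0.05 s, during which the arm holds its last target. There are 200 camera calls.

### The job

The braai is done: take the steel blow tube out of the charcoal blower's push-fit outlet and stand it upright, fully home, in the hole of the dark wooden block. The outlet lets go only while its orange release ring is held right down, so press the ring down gently to its stop, grip the tube while the ring is still down and draw it straight up from there; never force the ring or wrench the tube, and leave the other things on the shelf where they are.

Things in the scene. Friction and masses are not known exactly. Their poses are not given: they have to be found in the camera images.
- blower: Charcoal blower, fixed to the shelf: black box 120 x 100 x 50 mm high with a round aluminium neck (47 mm across) on the middle of its top, an orange release ring on the neck and the steel tube standing up through it. Origin: centre of the box's underside, z up; neck, ring and tube lie on its z axis. Ring, neck and box bear at most 30 N from the gripper.
- ring_nominal (a point): Fixed point on the outlet's axis at the mean height of the ring's top at rest (105.5 mm above the shelf); the true top is up to 4 mm higher or lower, different each time: feel for it. Ring: flat orange flange, 50 mm across, 4 mm thick, 21 mm bore. It slides 16 mm straight down to a stop; its spring takes 3 N to start, 9.5 N at the stop, then the force rises steeply.
- ring (a joint): Travel of the release ring: 0 up, at rest; 0.016 m fully down at its stop. It counts as down from 0.0145. It springs back up with the fingers when let go.
- outlet (a point): Point on the outlet's axis where the tube's foot rests (50 mm above the shelf). Hidden teeth, 3 mm thick, lie 1 to 9 mm above the tube's bead, clear of it only while the ring is 5 mm or more down. With the ring at its stop and the fingertips on it, close on the tube and lift: it is free before the ring is up; from a half-pressed ring the teeth catch it. Tube against outlet: at most 25 N.
- tube: Loose steel blow tube, about 80 g, 12 mm in diameter, 88 mm long, upright in the outlet. Origin: centre of its foot, z along it to its open top. A bead 18 mm across goes round it from 16 mm (chamfered below) to 23 mm (flat top) above the foot. At the start its top is 28 to 37 mm above the resting ring; it has about 1 mm of side play. A grip of 10 to 20 N holds it.
- block: Dark wooden block 80 x 80 x 40 mm high, fixed to the shelf. Origin: centre of its underside, z up. One round upright hole, 21 mm in diameter and 28 mm deep (its floor 12 mm above the underside), in the middle of its top.
- shaker: Bystander: red spice shaker with white and red flip-top, 47 mm across, 90 mm tall, loose. Origin: centre of its underside.
- ramekin: Bystander: white ceramic ramekin 76 mm across, 42 mm tall, loose. Origin: centre of its underside.
- tongs: Bystander: stainless tongs with black tips, 250 mm long, 18 mm high, lying along its x axis, loose. Origin: middle, on the underside.
- brush: Bystander: black basting brush 220 mm long, 14 mm high, lying along its x axis, loose. Origin: middle, on the underside.
Mind the look-alikes: they are no part of the job. Several things have the shape of the blower; the one meant has the colours described above.

How it is judged:
On the way, in this order (a step that is already met when the one before it is completed fails the run):
1. the release ring is pressed down to its stop (within 1.5 mm) while the tube still stands in the outlet (value of joint ring above 0.0145 m and z of tube in the frame of blower below 0.06 m), for 0.1 s.
2. the tube is drawn out of the outlet: its foot 40 mm or more above where it stood (z of tube in the frame of blower above 0.09 m), for 0.1 s.
At the end, for the whole second after the job is handed in: The tube stands upright (within about 8 degrees) and still in the block's hole, its foot within 4 mm of the hole's floor and 7 mm of its axis, let go (z of tube in the frame of block between 0.008 and 0.016 m and horizontal distance between tube and block below 0.007 m and angle between tube's own z axis and vertical below 0.15 rad and linear speed of tube below 0.02 m/s); the robot touches nothing.
It fails at once if the gripper or arm presses the ring, neck or blower with more than 30 N (contact force between any of the fingers, the arm and blower above 30 N).
It fails at once if the tube is wrenched against the outlet or its teeth with more than 25 N (contact force between tube and blower above 25 N).
It fails at once if a bystander is moved more than 30 mm (distance of any of shaker, ramekin, tongs, brush from where it was at the start of the episode above 0.03 m).
It fails at once if the shaker is knocked over (angle between shaker's own z axis and vertical above 0.5 rad).
It also fails if it takes over 54 s, if anything falls off the work surface, if the arm or the gripper's body presses on something with over 40 N, if the wrist force passes 120 N, or if a joint passes its speed limit or range.

## Working session

There is one attempt and no reset: what is moved stays moved. The work goes in short steps, Python scripts to look and compute and a shell command to move; the robot and the scene stay as the last step left them, time stands still between calls to the robot, and variables do not carry over. Pictures are saved under pics/ and viewed, on a budget of 10 in all, crops included, one or two more only if the job needs it, and the job is handed in when it is done.

```bash
mkdir -p pics; cat > h.py <<'E'
from cell import manip
import numpy as np, cv2
def w(cam,d,r,c,rad=2):
    k=manip.get_calibration(cam);K=np.array(k["mtx"]);T=np.array(k["extrinsics"])
    r,c=int(round(r)),int(round(c));p=d[max(0,r-rad):r+rad+1,max(0,c-rad):c+rad+1];p=p[p>0]
    z=np.median(p) if p.size else 0
    return (T@np.r_[z*np.linalg.inv(K)@[c,r,1],1])[:3].round(4)
def cloud(cam,d):
    k=manip.get_calibration(cam);K=np.array(k["mtx"]);T=np.array(k["extrinsics"])
    v,u=np.mgrid[:400,:640];P=np.stack([u,v,np.ones_like(u)],-1)@np.linalg.inv(K).T*d[...,None]
    return P@T[:3,:3].T+T[:3,3]
def proj(cam,p):
    k=manip.get_calibration(cam);q=np.linalg.inv(np.array(k["extrinsics"]))@np.r_[p,1];q=np.array(k["mtx"])@q[:3];return q[:2]/q[2]
E
python3 - <<'E'
from h import *
print(manip.state())
for cam in("top","side"):
    im,d=manip.read_camera(cam);cv2.imwrite(f"pics/{cam}0.png",im[...,::-1]);np.save(f"{cam}0.npy",d)
    print(cam,np.array(manip.get_calibration(cam)["extrinsics"]).round(3).tolist())
    for n in("blower","tube","block","ring","outlet","ring_nominal","shaker","ramekin"):
        for b in manip.mark_of(cam,n)[:4]: print(cam,n,np.round(b["position"]),round(b["confidence"],2),w(cam,d,*b["position"]))
E
```

```text
{'time_s': 0.0, 'q': array([ 1.2994878 ,  0.50832145, -0.23748675,  1.50117472,  0.12572303,
        1.14888272, -0.15479528]), 'joint_vel': array([-1.02090112e-03, -1.03274802e-03, -1.24219097e-03,  5.76767348e-04,
       -6.86270366e-04, -1.23641095e-03, -7.63528161e-05]), 'tau': array([-1.07014508e-03, -6.20595145e+01, -2.18621470e+00, -2.49650055e+01,
        1.29209901e-02,  1.20500335e-02, -6.84069164e-05]), 'tcp_pos': array([ 0.22968259, -0.58071047,  0.23042408]), 'tool_rot': array([ 9.82303674e-01,  1.87293044e-01, -2.05513453e-04, -8.74456457e-04]), 'contact_force': array([-0.44994793, -0.28851991,  0.09089121]), 'torque': array([ 0.00582482, -0.03063508, -0.03351587]), 'finger_gap': 0.9988154517529795}
top [[0.001, -0.99, 0.142, 0.415], [-1.0, -0.003, -0.013, -0.066], [0.013, -0.142, -0.99, 0.94], [0.0, 0.0, 0.0, 1.0]]
top blower [288. 349.] 0.68 [ 0.3172 -0.1586  0.0508]
top blower [134. 375.] 0.65 [ 0.6863 -0.2261  0.0598]
top blower [209. 372.] 0.6 [ 0.5001 -0.2122  0.0754]
top tube [203. 377.] 0.6 [ 0.511  -0.2191  0.1035]
top tube [118. 302.] 0.44 [ 7.472e-01 -4.560e-02  5.000e-04]
top block [210. 202.] 0.97 [0.5029 0.2021 0.0131]Traceback (most recent call last):
  File "<stdin>", line 7, in <module>
ValueError: it knows: block, blower, brush, outlet, ramekin, ring_nominal, shaker, tongs, tube
```

```bash
python3 - <<'E'
from h import *
for cam in("top","side"):
    im,d=manip.read_camera(cam);cv2.imwrite(f"pics/{cam}1.png",im[...,::-1]);np.save(f"{cam}1.npy",d)
    print(cam,np.array(manip.get_calibration(cam)["extrinsics"]).round(3).tolist())
    for n in("blower","tube","block","outlet","ring_nominal","shaker","ramekin","tongs","brush"):
        for b in manip.mark_of(cam,n)[:4]: print(cam,n,np.round(b["position"]),round(b["confidence"],2),w(cam,d,*b["position"]))
E
```

```text
top [[0.001, -0.99, 0.142, 0.415], [-1.0, -0.003, -0.013, -0.066], [0.013, -0.142, -0.99, 0.94], [0.0, 0.0, 0.0, 1.0]]
top blower [206. 374.] 0.94 [ 0.5041 -0.2121  0.1038]
top blower [287. 347.] 0.66 [ 0.3247 -0.1492  0.0996]
top blower [134. 373.] 0.58 [ 0.6893 -0.2229  0.0501]
top block [212. 201.] 0.78 [0.498  0.2049 0.0111]
top outlet [288. 352.] 0.97 [ 0.3174 -0.1654  0.0528]
top outlet [130. 380.] 0.89 [ 0.6837 -0.2308  0.1001]
top outlet [206. 378.] 0.72 [ 0.5041 -0.2212  0.1036]
top ring_nominal [121. 382.] 0.9 [ 0.711  -0.2392  0.0845]
top ring_nominal [203. 380.] 0.89 [ 0.5114 -0.2267  0.0997]
top ring_nominal [289. 356.] 0.73 [ 0.3185 -0.1711  0.0824]
top shaker [182. 292.] 0.72 [ 0.5621 -0.0249  0.0844]
top ramekin [236. 285.] 0.71 [ 0.4389 -0.0049  0.0041]
top tongs [119. 302.] 0.72 [ 0.745  -0.0456 -0.0009]
top brush [193. 437.] 0.64 [ 0.5477 -0.3896  0.0097]
side [[0.964, -0.184, 0.194, 0.379], [-0.267, -0.704, 0.658, -0.575], [0.016, -0.686, -0.728, 0.669], [0.0, 0.0, 0.0, 1.0]]
side blower [284. 422.] 0.9 [ 0.6761 -0.2639  0.0508]
side blower [303. 335.] 0.77 [ 0.50
[... 155 characters left out ...]
 [0.4858 0.1658 0.0409]
side block [288. 335.] 0.66 [ 0.5027 -0.247   0.0837]
side block [268. 338.] 0.61 [ 0.5106 -0.2331  0.1252]
side outlet [278. 230.] 0.85 [ 0.3205 -0.1752  0.0814]
side outlet [289. 338.] 0.77 [ 0.5076 -0.2497  0.0823]
side ring_nominal [253. 428.] 0.82 [ 0.6946 -0.2288  0.0995]
side ring_nominal [268. 340.] 0.69 [ 0.5141 -0.234   0.1252]
side ring_nominal [261. 225.] 0.61 [ 0.3168 -0.1467  0.0979]
side shaker [221. 336.] 0.59 [ 0.5725 -0.0345  0.0131]
side shaker [285. 336.] 0.47 [ 0.5055 -0.2434  0.087 ]
side ramekin [226. 278.] 0.83 [ 0.4341 -0.0355  0.0373]
side ramekin [270. 336.] 0.31 [ 0.5078 -0.2314  0.1175]
side brush [376. 377.] 0.67 [ 0.5383 -0.3902  0.0105]
```

View pics/top0.png

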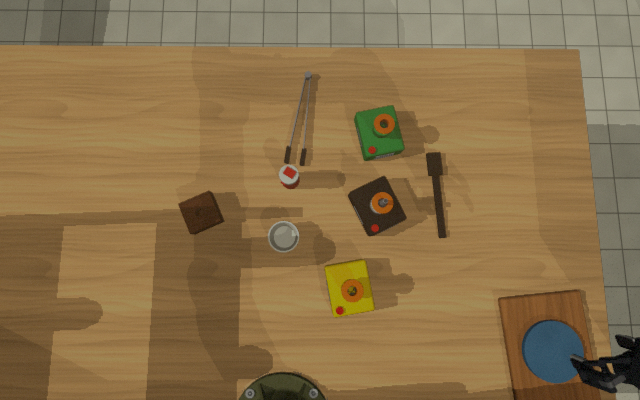

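View pics/side1.png

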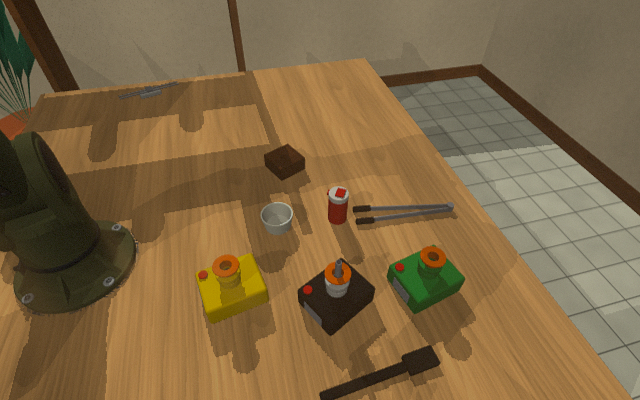

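Candidates for the blower in the top view are green (col 384, row 124), black (382, 203) and yellow (352, 290). The black one fits: black box, aluminium neck, and the only one with a steel tube. I'll confirm that in a crop and measure it.

```bash
python3 - <<'E'
from h import *
a=cv2.imread("pics/top0.png");b=cv2.imread("pics/side1.png")
cv2.imwrite("pics/crop.png",np.hstack([cv2.resize(a[165:245,337:417],(400,400),interpolation=2),cv2.resize(b[250:340,290:380],(400,400),interpolation=2)]))
for cam,img,f in(("top",a,"top0.npy"),("side",b,"side1.npy")):
    P=cloud(cam,np.load(f));hsv=cv2.cvtColor(img,cv2.COLOR_BGR2HSV);X,Y,Z=P[...,0],P[...,1],P[...,2]
    near=(abs(X-.5)<.07)&(abs(Y+.225)<.07)
    o=near&(hsv[...,0]>5)&(hsv[...,0]<20)&(hsv[...,1]>150)&(Z>.09)&(Z<.115)
    q=P[o];print(cam,"ring n",o.sum(),"z pct",np.percentile(q[:,2],[5,25,50,75,95]).round(4))
    (c,r)=cv2.minEnclosingCircle(q[:,:2].astype(np.float32))[:2];print(" ring circle",c,r,"mean",q.mean(0).round(4))
    t=near&(Z>.118)&(Z<.16);q=P[t];print(" tube n",t.sum(),q.mean(0).round(4) if len(q) else"",np.percentile(q[:,2],[50,90,100]) if len(q) else "", (q[:,:2].min(0),q[:,:2].max(0)) if len(q) else "")
    bx=near&(Z>.044)&(Z<.055);q=P[bx];print(" box",cv2.minAreaRect((q[:,:2]*1000).astype(np.float32)), np.median(q[:,2]))
    bl=(abs(X-.5)<.08)&(abs(Y-.2)<.08)&(Z>.034)&(Z<.046);q=P[bl];print(" block",cv2.minAreaRect((q[:,:2]*1000).astype(np.float32)),np.median(q[:,2]),bl.sum())
    hb=(abs(X-.5)<.05)&(abs(Y-.2)<.05)&(Z<.034)&(Z>.008);q=P[hb];print(" hole",q.mean(0).round(4),np.median(q,0).round(4),hb.sum())
    for nm in ((.56,-.025),(.435,-.005)): 
        s=(abs(X-nm[0])<.06)&(abs(Y-nm[1])<.06)&(Z>.02);print(" by",P[s].mean(0).round(3),P[s][:,2].max().round(3))
E
```

```text
top ring n 293 z pct [0.1018 0.1034 0.1044 0.1054 0.1066]
 ring circle (0.5128592848777771, -0.23116032779216766) 0.02481386996805668 mean [ 0.513  -0.231   0.1043]
 tube n 32 [ 0.5123 -0.2297  0.1349] [0.1370964  0.13926121 0.14077025] (array([ 0.50699032, -0.23481156]), array([ 0.51805412, -0.22467437]))
 box ((512.8455810546875, -231.1700439453125), (118.85755157470703, 99.29598236083984), 26.062095642089844) 0.049491918470635166
 block ((496.7333679199219, 201.49627685546875), (81.42654418945312, 81.32705688476562), 24.370830535888672) 0.039108453278016986 1060
 hole [0.4947 0.1833 0.0197] [0.4961 0.1793 0.0192] 156
 by [ 0.578 -0.017  0.08 ] 0.092
 by [ 0.439 -0.001  0.036] 0.045
side ring n 384 z pct [0.1016 0.1046 0.1055 0.1061 0.107 ]
 ring circle (0.510998547077179, -0.22915393114089966) 0.0256767850369215 mean [ 0.511  -0.2318  0.105 ]
 tube n 72 [ 0.5109 -0.231   0.1328] [0.13567201 0.13920658 0.1415427 ] (array([ 0.50607548, -0.2356509 ]), array([ 0.51735479, -0.22250993]))
 box ((511.7938537597656, -229.92959594726562), (119.10991668701172, 99.55072021484375), 25.932600021362305) 0.0503094931025988
 block ((495.75787353515625, 204.15118408203125), (81.4197006225586, 83.74332427978516), 23.97249984741211) 0.040557284223897094 608
 hole [0.4956 0.1745 0.0216] [0.4949 0.1716 0.0217] 281
 by [ 0.577 -0.025  0.067] 0.093
 by [0.438 0.003 0.034] 0.045
```

View pics/crop.png

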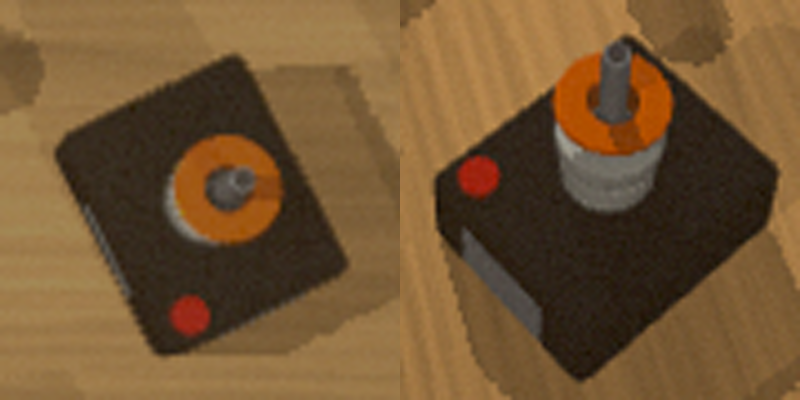

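The crop shows the black box with its aluminium neck, orange ring and steel tube, so this is the right one. Its axis is at about (0.5125, -0.231), the tube top at z≈0.139, and the block at about (0.496, 0.202). I'll move above it and narrow the fingers.

```bash
cat > g.py <<'E'
import sys
from h import *
from scipy.spatial.transform import Rotation as R
s=manip.state();Rm=R.from_quat(s["tool_rot"]);t=np.array([float(a) for a in sys.argv[1:4]])
print("tool cm",(Rm.inv().apply(t-s["tcp_pos"])*100).round(2),"tcp",s["tcp_pos"].round(4),"z",Rm.as_matrix()[:,2].round(4),"y",Rm.as_matrix()[:,1].round(3),"F",s["contact_force"].round(2),"gap",round(s["finger_gap"],3),"t",s["time_s"])
E
python3 -m jog '[[3.9,-2.2,0,0,8.5],[3.9,-2.2,0,0,8.5],[3.9,-2.2,0,0,8.5],[3.9,-2.2,0,0,8.5],[3.9,-2.2,0,0,8.5],[3.9,-2.2,0,0,8.5],[3.9,-2.2,0,0,8.5],[3.9,-2.2,0,0,6],[3.9,-2.2,0,0,6],[3.9,-2.2,0,0,6]]' 20; python3 g.py .5122 -.2308 .2
```

```text
time_s: 2.2
tcp_pos: [0.5126, -0.2316, 0.2315]
tool_rot: [0.982, 0.187, 0.0, 0.0]
contact_force: [0.3, 0.0, 0.6]
finger_gap: 0.709
tool cm [-0.01 -0.1   3.15] tcp [ 0.5126 -0.2316  0.2315] z [ 5.e-04 -4.e-04 -1.e+00] y [ 0.368 -0.93   0.001] F [0.32 0.04 0.57] gap 0.709 t 2.2
```

```bash
python3 -m jog '[[0,-0.1,2,0,4],[0,0,2,0,4],[0,0,2,0,4],[0,0,2,0,4],[0,0,1,0,4],[0,0,0.5,0,4],[0,0,0,0,4]]' ; python3 g.py .5122 -.2308 .12
python3 - <<'E'
from h import *
im,d=manip.read_camera("side");im2,d2=manip.read_camera("top")
cv2.imwrite("pics/s2.png",np.hstack([cv2.resize(im[210:310,290:390,::-1],(400,400),interpolation=2),cv2.resize(im2[155:255,332:432,::-1],(400,400),interpolation=2)]))
E
```

```text
time_s: 2.9
tcp_pos: [0.5113, -0.2322, 0.1361]
tool_rot: [0.982, 0.187, -0.0, -0.0]
contact_force: [-0.3, -0.3, 0.4]
finger_gap: 0.469
tool cm [ 0.14 -0.09  1.61] tcp [ 0.5113 -0.2322  0.1361] z [-3.e-04  2.e-04 -1.e+00] y [ 0.368 -0.93  -0.   ] F [-0.31 -0.26  0.45] gap 0.469 t 2.9
```

View pics/s2.png

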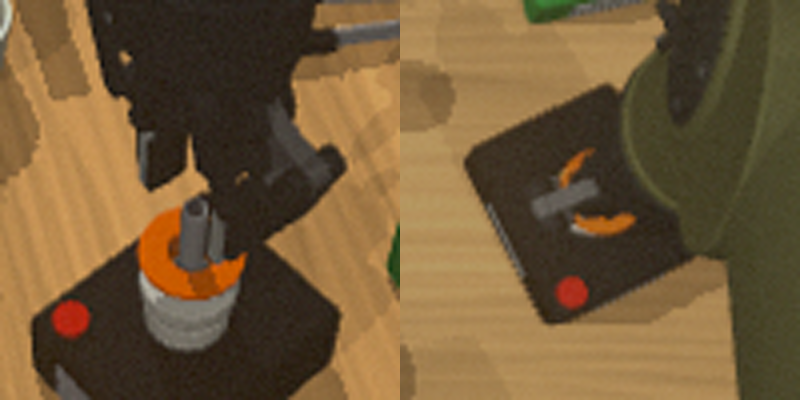

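The left half (side view) shows the fingers straddling the tube above the ring. The right half (top view) shows them centred on it. I'll close to about 17 mm, still above the ring, then go down.

```bash
python3 -m jog '[[0.1,-0.08,0.5,0,3],[0,0,0.5,0,2.2],[0,0,0.3,0,1.7],[0,0,0,0,1.7],[0,0,0,0,1.7]]' ; python3 g.py .5122 -.2308 .11
```

```text
time_s: 3.5
tcp_pos: [0.5119, -0.231, 0.1232]
tool_rot: [0.982, 0.187, -0.0, -0.0]
contact_force: [0.8, 0.9, -0.2]
finger_gap: 0.201
tool cm [ 0.04 -0.01  1.32] tcp [ 0.5119 -0.231   0.1232] z [-2.e-04  1.e-04 -1.e+00] y [ 0.368 -0.93  -0.   ] F [ 0.78  0.88 -0.24] gap 0.201 t 3.5
```

```bash
for i in 1; do python3 -m jog '[[0,0,0.5,0,1.7],[0,0,0.4,0,1.7],[0,0,0.2,0,1.7],[0,0,0,0,1.7]]'; done; python3 g.py .5122 -.2308 .11
python3 -m jog '[[0,0,0.2,0,1.7],[0,0,0,0,1.7]]';python3 -m jog '[[0,0,0.2,0,1.7],[0,0,0,0,1.7]]';python3 -m jog '[[0,0,0.2,0,1.7],[0,0,0,0,1.7]]'; python3 g.py .5122 -.2308 .09
```

```text
time_s: 3.9
tcp_pos: [0.5117, -0.231, 0.1118]
tool_rot: [0.982, 0.187, -0.0, -0.0]
contact_force: [0.9, 0.5, 0.4]
finger_gap: 0.203
tool cm [0.06 0.01 0.18] tcp [ 0.5117 -0.231   0.1118] z [-8.e-04  4.e-04 -1.e+00] y [ 0.368 -0.93  -0.001] F [0.9  0.52 0.36] gap 0.203 t 3.9
time_s: 4.1
tcp_pos: [0.5119, -0.231, 0.1101]
tool_rot: [0.982, 0.187, -0.0, -0.0]
contact_force: [-0.7, 0.3, -0.7]
finger_gap: 0.197
time_s: 4.3
tcp_pos: [0.5118, -0.231, 0.1081]
tool_rot: [0.982, 0.187, -0.0, -0.0]
contact_force: [-0.6, 0.5, -0.2]
finger_gap: 0.196
time_s: 4.5
tcp_pos: [0.5118, -0.231, 0.1061]
tool_rot: [0.982, 0.187, -0.0, -0.0]
contact_force: [0.2, 0.7, -0.3]
finger_gap: 0.201
tool cm [ 0.05 -0.    1.61] tcp [ 0.5118 -0.231   0.1061] z [-3.e-04  1.e-04 -1.e+00] y [ 0.368 -0.93  -0.   ] F [ 0.16  0.67 -0.26] gap 0.201 t 4.5
```

```bash
for a in 1; do python3 -m jog '[[0,0,0.2,0,1.7],[0,0,0,0,1.7]]';python3 -m jog '[[0,0,0.2,0,1.7],[0,0,0,0,1.7]]';python3 -m jog '[[0,0,0.2,0,1.7],[0,0,0,0,1.7]]';python3 -m jog '[[0,0,0.2,0,1.7],[0,0,0,0,1.7]]'; done | grep -E "pos|force"
```

```text
tcp_pos: [0.512, -0.2311, 0.1043]
contact_force: [-0.1, -0.1, 4.3]
tcp_pos: [0.512, -0.2311, 0.1023]
contact_force: [-0.1, 1.4, 3.6]
tcp_pos: [0.512, -0.2311, 0.1003]
contact_force: [-1.5, 0.0, 4.6]
tcp_pos: [0.512, -0.2311, 0.0983]
contact_force: [-0.9, 0.3, 5.0]
```

Contact came at z≈0.105, so the stop should be near 0.089.

```bash
(python3 -m jog '[[0,0,0.2,0,1.7],[0,0,0.2,0,1.7],[0,0,0,0,1.7]]';python3 -m jog '[[0,0,0.2,0,1.7],[0,0,0,0,1.7]]';python3 -m jog '[[0,0,0.1,0,1.7],[0,0,0,0,1.7]]';python3 -m jog '[[0,0,0.1,0,1.7],[0,0,0,0,1.7]]') | grep -E "pos|force"
```

```text
tcp_pos: [0.512, -0.2311, 0.0945]
contact_force: [-0.6, 0.7, 7.5]
tcp_pos: [0.5121, -0.2311, 0.0926]
contact_force: [-2.5, 0.8, 7.2]
tcp_pos: [0.512, -0.2311, 0.0917]
contact_force: [-1.8, 0.3, 8.2]
tcp_pos: [0.512, -0.2311, 0.0907]
contact_force: [-2.1, -0.1, 8.1]
```

```bash
(python3 -m jog '[[0,0,0.1,0,1.7],[0,0,0,0,1.7]]';python3 -m jog '[[0,0,0.05,0,1.7],[0,0,0,0,1.7]]') | grep -E "pos|force"
```

```text
tcp_pos: [0.512, -0.2311, 0.0898]
contact_force: [-2.0, 1.2, 8.5]
tcp_pos: [0.512, -0.2311, 0.0893]
contact_force: [-1.3, 0.6, 8.5]
```

```bash
(python3 -m jog '[[0,0,0.05,0,1.7],[0,0,0,0,1.7]]';python3 -m jog '[[0,0,0.03,0,1.7],[0,0,0,0,1.7]]') | grep -E "pos|force"
```

```text
tcp_pos: [0.5121, -0.2311, 0.0892]
contact_force: [-3.5, 0.6, 12.1]
tcp_pos: [0.5121, -0.2311, 0.0892]
contact_force: [-3.9, 0.7, 15.3]
```

At the stop: z stays at 0.0892 while the force climbs to 15 N. I'll close in steps, easing off slightly because the pads swing forward.

```bash
python3 -m jog '[[0,0,-0.03,0,1.6],[0,0,0,0,1.5]]' 20 | grep -E "pos|force|gap"; python3 -m jog '[[0,0,0,0,1.4],[0,0,0,0,1.4]]' | grep -E "pos|force|gap"
```

```text
tcp_pos: [0.5123, -0.2315, 0.0893]
contact_force: [-1.6, -0.6, 11.6]
finger_gap: 0.178
tcp_pos: [0.5125, -0.2316, 0.0893]
contact_force: [-1.9, -1.1, 10.2]
finger_gap: 0.165
```

```bash
python3 -m jog '[[0,0,0,0,1.2],[0,0,0,0,1.0]]' 20 | grep -E "pos|force|gap";python3 -m jog '[[0,0,0,0,0.8],[0,0,0,0,0.6],[0,0,0,0,0.6]]' 20 | grep -E "pos|force|gap"
```

```text
tcp_pos: [0.5125, -0.2314, 0.0893]
contact_force: [-1.5, -0.3, 11.7]
finger_gap: 0.136
tcp_pos: [0.5126, -0.2315, 0.0893]
contact_force: [-1.6, -1.5, 12.0]
finger_gap: 0.133
```

The tube is gripped (gap about 11.4 mm) with the ring at its stop. Drawing it straight up.

```bash
python3 -m jog '[[0,0,-0.3,0,0.6],[0,0,-0.6,0,0.6]]' 20 | grep -E "pos|force|gap"; python3 -m jog '[[0,0,-0.8,0,0.6],[0,0,-1,0,0.6]]' | grep -E "pos|force|gap";python3 -m jog '[[0,0,-1.5,0,0.6],[0,0,-2,0,0.6],[0,0,-2,0,0.6],[0,0,-2,0,0.6],[0,0,-2,0,0.6],[0,0,-2,0,0.6],[0,0,0,0,0.6]]' | grep -E "pos|force|gap|time"; python3 g.py .4963 .2025 .23
```

```text
tcp_pos: [0.5124, -0.2314, 0.0975]
contact_force: [0.2, -1.2, 2.2]
finger_gap: 0.132
tcp_pos: [0.5112, -0.2307, 0.1153]
contact_force: [0.9, 0.1, -1.2]
finger_gap: 0.135
time_s: 9.0
tcp_pos: [0.5127, -0.2311, 0.233]
contact_force: [0.1, 0.6, -1.5]
finger_gap: 0.138
tool cm [ 14.43 -40.93   0.23] tcp [ 0.5127 -0.2311  0.233 ] z [ 0.0034 -0.0014 -1.    ] y [ 0.368 -0.93   0.003] F [ 0.12  0.56 -1.47] gap 0.138 t 9.0
```

```bash
python3 -m jog '[[0.4,-1,0,0,0.6],[0.8,-2.2,0,0,0.6],[0.8,-2.2,0,0,0.6],[0.8,-2.2,0,0,0.6],[0.8,-2.2,0,0,0.6],[0.8,-2.2,0,0,0.6],[0.8,-2.2,0,0,0.6],[0.8,-2.2,0,0,0.6],[0.8,-2.2,0,0,0.6],[0.8,-2.2,0,0,0.6]]' >/dev/null;  python3 -m jog '[[0.8,-2.2,0,0,0.6],[0.8,-2.2,0,0,0.6],[0.8,-2.2,0,0,0.6],[0.8,-2.2,0,0,0.6],[0.8,-2.2,0,0,0.6],[0.8,-2.2,0,0,0.6],[0.8,-2.2,0,0,0.6],[0.8,-2.2,0,0,0.6],[0.8,-2.2,0,0,0.6],[0,0,0,0,0.6]]'; python3 g.py .4963 .2025 .13
python3 - <<'E'
from h import *
im,d=manip.read_camera("side");im2,d2=manip.read_camera("top");np.save("s3.npy",d);np.save("t3.npy",d2)
cv2.imwrite("pics/s3o.png",im[...,::-1]);cv2.imwrite("pics/t3o.png",im2[...,::-1])
cv2.imwrite("pics/s3.png",np.hstack([cv2.resize(im[70:220,210:360,::-1],(400,400),interpolation=2),cv2.resize(im2[130:280,130:280,::-1],(400,400),interpolation=2)]))
for c in("side","top"):
  for b in manip.mark_of(c,"tube")[:2]+manip.mark_of(c,"block")[:2]: print(c,np.round(b["position"]),round(b["confidence"],2))
E
```

```text
time_s: 11.0
tcp_pos: [0.4979, 0.2052, 0.2291]
tool_rot: [0.982, 0.19, -0.001, -0.001]
contact_force: [-0.0, 0.1, -0.8]
finger_gap: 0.134
tool cm [-0.23  0.22  9.91] tcp [0.4979 0.2052 0.2291] z [-0.0028  0.0018 -1.    ] y [ 0.373 -0.928 -0.003] F [-0.02  0.08 -0.8 ] gap 0.134 t 11.0
side [109. 280.] 0.66
side [167. 284.] 0.65
top [202. 178.] 0.48
top [215. 204.] 0.67
```

View pics/s3.png

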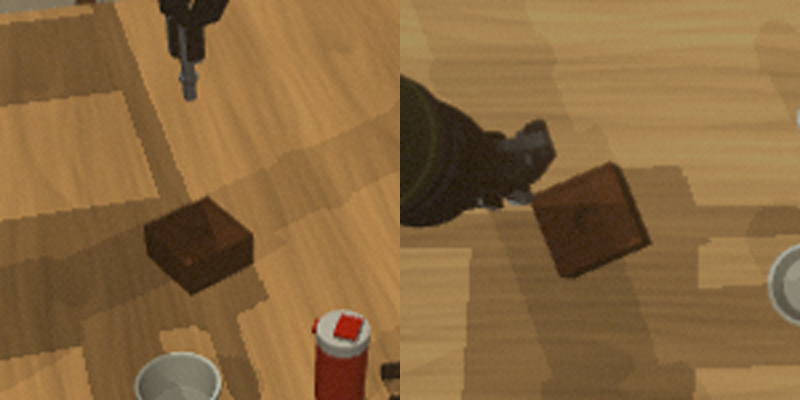

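The side half shows the tube held with its bead and foot below the fingers (crop col 190, row 95) and the block free beneath (crop col 198, row 245). I'll correct xy, lower to just above the hole and measure.

```bash
python3 -m jog '[[-0.2,0.2,1,0,0.6],[0,0,2,0,0.6],[0,0,2,0,0.6],[0,0,2,0,0.6],[0,0,2,0,0.6],[0,0,2,0,0.6],[0,0,1.5,0,0.6],[0,0,0.8,0,0.6],[0,0,0,0,0.6]]' >/dev/null; python3 g.py .4963 .2025 .095
python3 - <<'E'
from h import *
for cam in("side","top"):
    im,d=manip.read_camera(cam)
    if cam=="side":cv2.imwrite("pics/s4.png",cv2.resize(im[110:210,235:335,::-1],(600,600),interpolation=2))
    P=cloud(cam,d);X,Y,Z=P[...,0],P[...,1],P[...,2];n=(abs(X-.497)<.06)&(abs(Y-.203)<.06)
    for lo,hi in((.045,.06),(.06,.075),(.075,.09),(.09,.11)):
        q=P[n&(Z>lo)&(Z<hi)];print(cam,lo,len(q),q.mean(0).round(4) if len(q) else "")
    q=P[n&(Z>.034)&(Z<.046)];print(" block",cv2.minAreaRect((q[:,:2]*1000).astype(np.float32)))
E
```

```text
tool cm [-0.01 -0.54  0.11] tcp [0.4983 0.1975 0.0961] z [-2.1e-03 -9.0e-04 -1.0e+00] y [ 0.367 -0.93   0.   ] F [ 0.43 -0.26 -0.5 ] gap 0.135 t 12.2
side 0.045 2 [0.497  0.1959 0.059 ]
side 0.06 21 [0.4982 0.1948 0.0669]
side 0.075 28 [0.498  0.1944 0.0827]
side 0.09 40 [0.4962 0.1899 0.1044]
 block ((496.47564697265625, 203.67684936523438), (82.03997039794922, 82.59977722167969), 24.15304946899414)
top 0.045 0 
top 0.06 3 [0.4981 0.1908 0.063 ]
top 0.075 7 [0.4933 0.1969 0.0784]
top 0.09 15 [0.4924 0.1905 0.1034]
 block ((486.06463623046875, 196.65122985839844), (57.37076950073242, 80.70159912109375), 23.942354202270508)
```

View pics/s4.png

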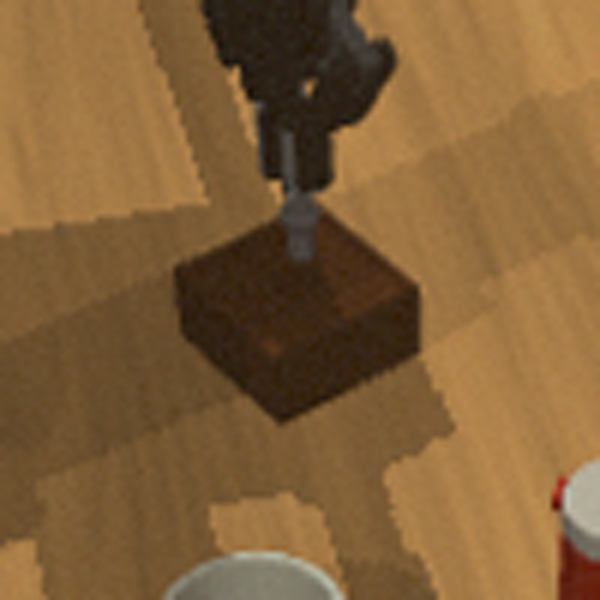

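The tube hangs upright over the block with its foot at about (300, 255), behind the hole centre by about 4.5 mm in y. I'll correct and approach.

```bash
python3 -m jog '[[0,-0.48,0,0,0.6],[0,0,0,0,0.6],[0,0,0,0,0.6]]' >/dev/null; python3 g.py .4966 .2020 .08;  python3 -m jog '[[0,0,0.5,0,0.6],[0,0,0.5,0,0.6],[0,0,0.3,0,0.6],[0,0,0,0,0.6]]' |grep force; python3 g.py .4966 .2020 .06
```

```text
tool cm [-0.12  0.08  1.79] tcp [0.4974 0.2032 0.0979] z [ 9.e-04  5.e-04 -1.e+00] y [ 0.368 -0.93  -0.   ] F [-0.    0.23 -1.1 ] gap 0.135 t 12.6
contact_force: [-0.4, 0.1, -0.9]
tool cm [-0.04  0.04  2.36] tcp [0.4969 0.2025 0.0836] z [-1.2e-03 -5.0e-04 -1.0e+00] y [ 0.368 -0.93   0.   ] F [-0.43  0.11 -0.93] gap 0.134 t 13.0
```

```bash
python3 -m jog '[[-0.04,0.04,0.4,0,0.6],[0,0,0.4,0,0.6],[0,0,0,0,0.6],[0,0,0,0,0.6]]' |grep -E "pos|force"; python3 g.py .4966 .2020 .0515; python3 -m jog '[[0,0,0.4,0,0.6],[0,0,0.2,0,0.6],[0,0,0,0,0.6],[0,0,0,0,0.6]]' |grep -E "pos|force"; python3 g.py .4966 .2020 .0515;
```

```text
tcp_pos: [0.497, 0.2023, 0.0762]
contact_force: [0.5, -0.6, -1.1]
tool cm [-0.04  0.01  2.47] tcp [0.497  0.2023 0.0762] z [-3.e-04 -0.e+00 -1.e+00] y [ 0.368 -0.93  -0.   ] F [ 0.53 -0.55 -1.14] gap 0.133 t 13.4
tcp_pos: [0.497, 0.2023, 0.0702]
contact_force: [0.4, 0.2, -0.0]
tool cm [-0.05  0.01  1.87] tcp [0.497  0.2023 0.0702] z [-2.e-04 -0.e+00 -1.e+00] y [ 0.368 -0.93  -0.   ] F [ 0.43  0.22 -0.01] gap 0.136 t 13.8
```

Foot in the hole. Now the bead's entry.

```bash
(python3 -m jog '[[0,0,0.3,0,0.6],[0,0,0.2,0,0.6],[0,0,0,0,0.6]]';python3 -m jog '[[0,0,0.2,0,0.6],[0,0,0,0,0.6]]';python3 -m jog '[[0,0,0.2,0,0.6],[0,0,0,0,0.6]]';python3 -m jog '[[0,0,0.2,0,0.6],[0,0,0,0,0.6]]') |grep -E "pos|force"
```

```text
tcp_pos: [0.4968, 0.2022, 0.0649]
contact_force: [-0.7, -0.4, -0.3]
tcp_pos: [0.4969, 0.2022, 0.0631]
contact_force: [-0.4, 0.1, -0.8]
tcp_pos: [0.4969, 0.2022, 0.0611]
contact_force: [-0.3, -0.4, -0.7]
tcp_pos: [0.4969, 0.2023, 0.0591]
contact_force: [0.3, -0.2, -1.7]
```

```bash
(python3 -m jog '[[0,0,0.2,0,0.6],[0,0,0.2,0,0.6],[0,0,0,0,0.6]]';python3 -m jog '[[0,0,0.2,0,0.6],[0,0,0,0,0.6]]';python3 -m jog '[[0,0,0.1,0,0.6],[0,0,0,0,0.6]]';python3 -m jog '[[0,0,0.1,0,0.6],[0,0,0,0,0.6]]') |grep -E "pos|force"
```

```text
tcp_pos: [0.4968, 0.2023, 0.055]
contact_force: [-1.4, 0.7, -0.9]
tcp_pos: [0.4969, 0.2023, 0.0531]
contact_force: [0.1, -0.0, -0.9]
tcp_pos: [0.497, 0.2023, 0.0522]
contact_force: [-0.6, 0.5, -0.7]
tcp_pos: [0.497, 0.2024, 0.0513]
contact_force: [-1.3, 0.4, -0.9]
```

```bash
(python3 -m jog '[[0,0,0.1,0,0.6],[0,0,0,0,0.6]]';python3 -m jog '[[0,0,0.05,0,0.6],[0,0,0,0,0.6]]') |grep -E "pos|force"
```

```text
tcp_pos: [0.4972, 0.2026, 0.0511]
contact_force: [-2.2, 0.5, 8.5]
tcp_pos: [0.4973, 0.2026, 0.051]
contact_force: [-4.1, 0.7, 13.0]
```

The tube is on the floor at z≈0.051, as predicted. I'll ease off, open and retreat.

```bash
python3 -m jog '[[0,0,-0.1,0,0.6],[0,0,0,0,1.4],[0,0,0,0,2],[0,0,0,0,3],[0,0,0,0,4],[0,0,0,0,4]]'; python3 -m jog '[[0,0,-1,0,4],[0,0,-2,0,4],[0,0,-3,0,4],[0,0,-3,0,4],[0,0,-3,0,4],[0,0,-3,0,4],[-2,-3,-2,0,4],[-2,-3,0,0,4],[0,-3,0,0,4],[0,0,0,0,4]]'
python3 - <<'E'
from h import *
for cam in("side","top"):
    im,d=manip.read_camera(cam)
    if cam=="side":a=im
    P=cloud(cam,d);X,Y,Z=P[...,0],P[...,1],P[...,2];n=(abs(X-.497)<.05)&(abs(Y-.203)<.05)
    for lo,hi in((.047,.065),(.065,.085),(.085,.12)):
        q=P[n&(Z>lo)&(Z<hi)];print(cam,lo,len(q),q.mean(0).round(4) if len(q) else "",q[:,2].max() if len(q) else "")
cv2.imwrite("pics/s5.png",np.vstack([cv2.resize(a[100:200,210:360,::-1],(450,300),interpolation=2),cv2.resize(a[150:400,190:490,::-1],(450,300))]))
E
```

```text
time_s: 16.6
tcp_pos: [0.4971, 0.2022, 0.0507]
tool_rot: [0.982, 0.187, -0.0, 0.0]
contact_force: [-0.1, 0.3, -0.1]
finger_gap: 0.47
time_s: 17.6
tcp_pos: [0.4242, 0.2754, 0.2224]
tool_rot: [0.982, 0.19, 0.001, -0.001]
contact_force: [-0.4, -0.9, -0.2]
finger_gap: 0.469
side 0.047 25 [0.4968 0.1998 0.0565] 0.06487208321748106
side 0.065 26 [0.4965 0.1997 0.0743] 0.08336630176409743
side 0.085 32 [0.4966 0.2002 0.0957] 0.10364307305719744
top 0.047 11 [0.4972 0.1969 0.0562] 0.06446020506288108
top 0.065 15 [0.4963 0.1973 0.0755] 0.08430710822448073
top 0.085 29 [0.4975 0.1999 0.0978] 0.10254114193421293
```

View pics/s5.png

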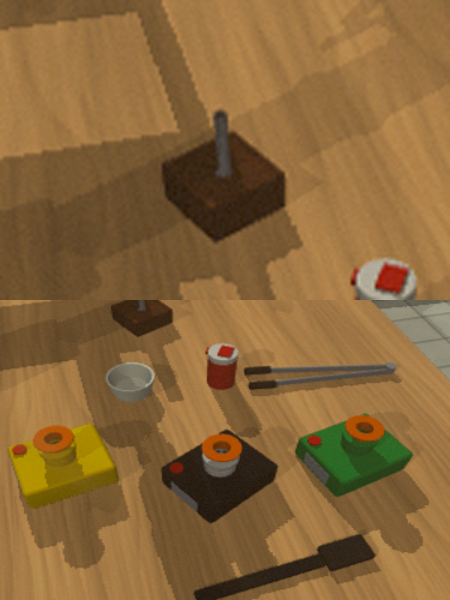

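The tube stands upright in the block at crop (222, 145), with its bead hidden in the hole. The blower's ring is back up and the bystanders have not moved. Handing in.

```bash
python3 -c "
from cell import manip;print(manip.sign_off())"
```

```text
the job is handed in; nothing more can be done
None
```

I took the tube out of the black blower's outlet, stood it in the block's hole, and handed the job in about 18 s after the start. No verdict was reported.

- **Release and draw:** I pressed the ring down to its stop; the highest force in the readings was about 15 N. I gripped the tube at 20 N with the ring still down and drew it straight up. No catch showed in the force readings.
- **Placing:** The tube met the hole's floor with the TCP at z ≈ 0.051, close to the predicted 0.0515, with readings up to about 13 N. I then eased off, let go and backed away.
- **Last checks:**
  - The picture and depth show the tube standing vertical within a few mm of the block's axis, with the bead hidden in the hole and the ring back up.
  - The bystanders look unmoved in the last side view; I did not measure them again.
- **Small disagreement:** the highest depth readings put the tube's top at about 0.103 m, against 0.100 m expected. I took this as camera noise, since the robot's height at floor contact puts the foot at about 0.012 m, the floor height.

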